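Crank a screw jack level with a deck and slide the beaker across

TASK

Fit the loose crank handle onto the upright drive shaft of the blue screw jack: slots over the lugs, down fully home, then twisted clockwise to its bayonet stop. Wind the crank clockwise by its black grip until the jack's plate is level with the white deck next to it, then push the beaker, sliding it without lifting or tipping it, across onto the deck so that it stands wholly on it. Leave the crank on the shaft and the plate level, and do not disturb the timer, the sample cup and the red-capped bottle.

Things in the scene. Friction and masses are not known exactly. Their poses are not given: they have to be found in the camera images.
- jack: Blue screw jack, fixed, base plate 120 x 330 mm. Origin on the table under the centre of its lifting plate. Its y axis runs from the drive shaft (165 mm from the origin on -y) past the plate to the white deck (centre 124 mm on +y). Gearbox top (under the shaft, 84 x 90 mm) and column block top are 50 mm above the table.
- plate_top (a point): Centre of the top of the jack's aluminium lifting plate, 90 (x) by 120 mm (y), axes like the jack's. Fences along its x sides, 9 mm high, 74 mm apart; y ends open. It starts 66 mm above the table and rises 16 mm per clockwise turn of the drive shaft (at most 45 mm); it stays where left and sinks if wound back.
- deck_top (a point): Centre of the top of the fixed white deck, 90 (x) by 120 mm (y), axes like the jack's; it is 20 to 34 mm higher than the plate's start. Same fences as the plate. Its -y end is open, 4 mm from the plate; its first 12 mm slope down 3 mm as a lead-in. Its post, at x +72 mm, ends 135 mm above the table.
- deck_stop (a point): Middle of the inner face of the stop that closes the deck's +y end, at the height of the deck's top; the stop is 16 mm high above the deck. It is 52 mm from the deck's centre.
- shaft_foot (a point): Foot of the jack's upright steel drive shaft, on its axis, on top of the gearbox. The shaft is 16 mm thick and 42 mm tall, tapering to 10 mm at the tip. The frame turns with the shaft; at the start its axes are the jack's. Turning the shaft takes about 0.1 N m. With the crank home, the crank's underside is 4 mm above this point.
- lugs (a point): Middle of the brass cross pin through the drive shaft, 15 mm above its foot: 6 mm thick and 28 mm long, along this frame's x axis, its two ends are the bayonet lugs. Turns with the shaft.
- crank: Loose crank, 0.3 kg, standing socket down, z up. Origin: centre of the underside of its dark round hub (41 mm diameter, 48 mm high). An arm 16 mm wide goes along +x to the grip, a small counterweight (26 mm round) sits on -x. The socket is 18 mm wide, 38 mm deep; two slots in its lip, on crank +x and -x, pass the shaft's lugs with 10 degrees to spare; it fits either way round.
- red_bar (a point): Centre of the red bar on top of the crank's hub, for gripping along the crank's y: 30 mm (x) by 16 mm (y), from 47 to 79 mm above the underside; axes like the crank's. Once fully down on the shaft the crank turns freely clockwise (from above) about 69 degrees to the bayonet stop; it is then locked against lifting and turns the shaft with it. Turning back frees it.
- grip_mid (a point): Point on the axis of the crank's black upright grip, 97 mm above the crank's underside, 60 mm from the crank's axis. The grip is 18 to 19 mm thick, reaches from 52 to 112 mm above the underside, and spins freely on the arm, so a gripper can hold it without turning as it goes round. The red bar's top is 18 mm lower than this point.
- beaker: Glass beaker, 52 mm diameter, 69 mm tall, 55 g, standing on the jack's plate near its centre. Origin at the centre of its underside; z up.
- timer: White timer with coloured keys, 58 x 62 x 18 mm, lying on the table; bystander. Origin at the centre of its underside.
- cup: Clear sample cup, 35 mm diameter, 55 mm tall; bystander. Origin at the centre of its underside.
- red_bottle: White bottle with a red cap, 54 mm diameter, 120 mm tall; bystander. Origin at the centre of its underside.

How it is judged:
On the way, in this order (a step that is already met when the one before it is completed fails the run):
1. The crank sits fully home on the drive shaft, lugs through the slots (horizontal distance between crank and shaft_foot below 0.005 m and z of crank in the frame of shaft_foot below 0.0075 m), for 0.1 s.
2. The crank is twisted clockwise to the bayonet stop (all of step 1 and angle between the x axis of crank and the x axis of shaft_foot, either way round above 0.95 rad), for 0.1 s.
3. The plate is wound level with the deck (within 4 mm) with the beaker still on the plate (all of step 1 and z of plate_top in the frame of deck_top between -0.004 and 0.004 m and horizontal distance between beaker and plate_top below 0.03 m), for 0.3 s.
4. The beaker stands wholly on the deck (y of beaker in the frame of deck_top between -0.035 and 0.04 m and x of beaker in the frame of deck_top between -0.03 and 0.03 m and z of beaker in the frame of deck_top between -0.004 and 0.004 m and angle between beaker's own z axis and vertical below 0.1 rad), for 0.2 s.
At the end, for the whole second after the job is handed in: The beaker stands upright and still, wholly on the white deck (its centre at most 35 mm from the deck's centre towards the plate); the jack's plate is level with the deck within 4 mm; the crank is still fully down on the drive shaft (all of step 1 and all of step 4 and z of plate_top in the frame of deck_top between -0.004 and 0.004 m and linear speed of beaker below 0.02 m/s); the robot touches nothing.
It fails at once if The beaker is lifted more than 10 mm off the plate (z of beaker in the frame of plate_top above 0.01 m).
It fails at once if The beaker is tipped by more than 0.35 rad (angle between beaker's own z axis and vertical above 0.35 rad).
It fails at once if The timer is moved by more than 30 mm (distance of timer from where it was at the start of the episode above 0.03 m).
It fails at once if The sample cup is moved by more than 30 mm (distance of cup from where it was at the start of the episode above 0.03 m).
It fails at once if The red-capped bottle is moved by more than 30 mm (distance of red_bottle from where it was at the start of the episode above 0.03 m).
It also fails if it takes over 72 s, if anything falls off the work surface, if the arm or the gripper's body presses on something with over 40 N, if the wrist force passes 120 N, or if a joint passes its speed limit or range.

ROBOT

A 6-joint arm with a two-finger parallel gripper is mounted at the origin on a cart in front of the work surface, level with it; the furniture and walls round the work are solid. World frame = base frame: x ahead of the robot, y to its left, z up, the work surface at z = 0. Lengths are in m, angles in rad, forces in N, time in s.
With the tool pointing down it reaches from about 0.25 to 0.775 m from the base axis. Payload 4 kg.
Tool frame: the origin (TCP) lies between the finger pads; the fingertips stand 14 mm ahead of it and the grasp point (between the pads) lies 5 mm behind it (nose_length is the distance from the TCP to the fingertips, in m); z points along the fingers, y is the line along which they close (so a half turn about z gives the same grasp; the last joint's range is limited). The gripper opens to 94 mm and grips with 3 to 60 N. Pads are 16 mm wide; open, the fingers measure 119 mm over their backs; the gripper's body (75 mm by 177 mm) begins 78 mm behind the grasp point.
Start: joints at [1.136, 0.087, 1.371, -0, 1.684, -0.103], TCP at [0.179, 0.52, 0.22] pointing down, gripper open.
Joint ranges: [-3.1, 3.1], [-0.76, 2.03], [0.27, 2.55], [-1.08, 4.22], [0.17, 2.65], [-2.57, 2.57]. Speed limits (rad/s): [2.79, 2.79, 3.14, 3.14, 3.14, 3.14].

INTERFACE

Orientations are given as [roll, pitch, yaw] about the fixed x, y, z axes, in that order (R = Rz(yaw) Ry(pitch) Rx(roll)).
In Python, from bench import * gives the robot as it stands.
- The arm moves only by the tool move_arm, never from a script. Its argument "steps" is one flat list of numbers, 7 for each row, row after row: the turn, a rotation vector about the world's x, y, z in rad, then the shift along the world's x, y, z in m, then the opening, from 0 (shut) to 1 (fully open). A call has 1 to 12 rows; each row is the pose to reach, as a shift and turn from the pose commanded when the call began; what a row does not reach only later rows make up. A row lasts 1/10 s, in which the tool goes at most 50 mm and 8.59 degrees, less where a joint would pass 70% of its speed; a pose out of reach is approached as far as the arm can. A call with a gripper value outside its range is refused whole. The fingers move at their own pace and stop on an object; the grip force is fixed at half the most. Time passes only in rows, so rows that repeat a pose let the fingers close. It gives the time, the measured TCP pose, the force, the opening and the grip force at its end, in the units of the state.
- get_obs(): the state, without advancing time (a new reading comes with each control period).
- snapshot(name): name is "scene" or "top" or "wrist"; returns (picture, depth): 420x560x3 uint8, red, green, blue; 420x560 float32, m along the optical axis (not along the pixel's ray), 0 where there is no reading.
- camera_model(name): a dict with "fx", "fy", "cx", "cy" (pixels), "rvec" (rotation vector, rad) and "tvec" (3), from world to camera coordinates, as OpenCV has them. Camera axes: x right, y down, z forward; pixel columns grow to the right and rows downward; lengths in m; the calibration is good to about 2 mm. A picture is of the moment at which its call begins: read the wrist's pose just before it. camera_model takes no time and is no camera call; for the wrist camera it gives the pose at the moment of the call.
- close_job(): hands the job in; it is judged then, once.
Trained networks look in the newest picture that a camera, given by its name, has taken for a name from the list of things; names that differ only in an ending like _2 or _b are one class to them, and where a whole thing is asked for, a point or a joint stands for the part that bears it (a point fixed in the world has none). Each returns a list of dicts, best first, with "score" (0 to 1); they miss things now and then, are a little off and sometimes report something else, mostly with a low value. They report only what shows in the picture. A call takes as long as a camera call.
- silhouettes(camera, target): "pixels" (420x560 bool, what is visible of it) and "uv" ([column, row] in pixels, amid what is visible of it).
- spot_point(camera, target): "uv" ([column, row] in pixels: a listed point, or the origin of a listed thing).
The state is a dict: "time": time; "joint_positions": joint angles; "qvel": joint speeds; "joint_torque": joint torques, N m; "tool_pos": TCP position; "ee_rot": TCP orientation; "wrist_force": force on the tool from outside, world axes, zero at the start; "wrist_torque": the same for the moment, N m; "width": finger opening in m; "finger_force": force on a finger pad.
Only numpy, scipy, OpenCV 4.12 (cv2) and the standard library are available. Lean on these libraries where they do the work, as an engineer would, in place of code of your own. Each camera call takes 0.05 s, during which the arm holds its last target. There are 200 camera calls.

## Working session

There is one attempt and no reset: what is moved stays moved. The work goes in short steps, Python scripts to look and compute and a tool call to move; the robot and the scene stay as the last step left them, time stands still between calls to the robot, and variables do not carry over. Pictures are saved under pics/ and viewed, at most 10 in all, crops included, and the job is handed in when it is done.

Besides the shell and the picture viewer there is one more tool, called after "Call:" as name(argument=value, ...) on one line, values as JSON. move_arm: Moves the arm, as the interface text tells. Its arguments: {"type":"object","properties":{"steps":{"type":"array"}},"required":["steps"]}

```bash
mkdir -p pics
cat > h.py <<'E'
from bench import *
import numpy as np, cv2
def cam(n):
    m=camera_model(n); R=cv2.Rodrigues(np.array(m['rvec'],float))[0]; return m,R,np.array(m['tvec'],float).ravel()
def ray(c,uv,z):
    m,R,t=c; d=R.T@np.array([(uv[0]-m['cx'])/m['fx'],(uv[1]-m['cy'])/m['fy'],1]); o=-R.T@t
    return o+d*(z-o[2])/d[2]
def cloud(c,dep,mask=None):
    m,R,t=c; v,u=np.nonzero((dep>0)&(mask if mask is not None else True)); z=dep[v,u]
    P=np.c_[(u-m['cx'])/m['fx']*z,(v-m['cy'])/m['fy']*z,z]; return (P-t)@R
def save(n,p): cv2.imwrite('pics/'+n,p[:,:,::-1])
E
python3 - <<'E'
from h import *
np.set_printoptions(precision=4,suppress=True)
o=get_obs();print(o['tool_pos'],o['ee_rot'],o['time'])
H=dict(shaft_foot=.05,lugs=.065,plate_top=.066,deck_top=.093,deck_stop=.093,crank=0,red_bar=.063,grip_mid=.097,beaker=.066,timer=0,cup=0,red_bottle=0,jack=0)
ims=[]
for n in ['scene','top']:
    p,d=snapshot(n);c=cam(n);ims.append(p);np.savez(n,p=p,d=d)
    print(n,'campos',-c[1].T@c[2])
    for k,z in H.items():
        r=spot_point(n,k)
        for q in r[:2]: print(n,k,round(q['score'],2),np.round(q['uv'],1),ray(c,q['uv'],z))
save('top.png',ims[1]);save('scene.png',ims[0])
E
```

```text
[0.1789 0.5195 0.2183] [-3.1394 -0.0002  2.8098] 0.0
scene campos [-0.1328 -0.5258  0.5974]
scene shaft_foot 0.69 [329.6 232.5] [ 0.5716 -0.117   0.05  ]
scene shaft_foot 0.54 [214.9 179.7] [0.5872 0.2899 0.05  ]
scene lugs 0.47 [329.8 228.5] [ 0.5666 -0.1196  0.065 ]
scene plate_top 0.59 [268.  207.6] [0.5452 0.051  0.066 ]
scene deck_top 0.82 [229.  184.9] [0.5337 0.1755 0.093 ]
scene deck_stop 0.59 [216.4 178.7] [0.5373 0.2271 0.093 ]
scene deck_stop 0.55 [344.4 299.4] [ 0.3583 -0.2821  0.093 ]
scene crank 0.79 [345.1 317.3] [ 0.4066 -0.2643  0.    ]
scene crank 0.63 [269.5 211.1] [0.6176 0.1071 0.    ]
scene red_bar 0.57 [346.1 295.4] [ 0.3987 -0.2645  0.063 ]
scene red_bar 0.24 [266.7 205.4] [0.5553 0.0639 0.063 ]
scene grip_mid 0.78 [348.  297.3] [ 0.3629 -0.2861  0.097 ]
scene grip_mid 0.38 [272.7 228.4] [ 0.4446 -0.0479  0.097 ]
scene beaker 0.88 [263.9 205.4] [0.5468 0.066  0.066 ]
scene timer 0.67 [153.1 214.4] [0.3989 0.3406 0.    ]
scene timer 0.6 [344.7 301.2] [ 0.4447 -0.2404  0.    ]
scene cup 0.73 [332.1 230.9] [ 0.6463 -0.0807  0.    ]
scene cup 0.56 [229.6 253.6] [0
[... 411 characters left out ...]
 [190.5 219.5] [0.52   0.2308 0.066 ]
top deck_top 0.67 [209.3 212.9] [0.5345 0.1778 0.093 ]
top deck_stop 0.84 [194.4 217.1] [0.5236 0.2163 0.093 ]
top deck_stop 0.31 [388.1 284.1] [ 0.351  -0.2815  0.093 ]
top crank 0.75 [370.4 263.4] [ 0.4053 -0.2531  0.    ]
top red_bar 0.79 [376.1 262.6] [ 0.4063 -0.2574  0.063 ]
top grip_mid 0.47 [387.2 285.4] [ 0.3478 -0.2783  0.097 ]
top beaker 0.76 [254.7 211.8] [0.5403 0.0613 0.066 ]
top timer 0.58 [152.3 265.9] [0.399  0.3441 0.    ]
top cup 0.72 [258.4 262.7] [0.4075 0.0536 0.    ]
top red_bottle 0.79 [290.5 155.5] [ 0.7065 -0.0354  0.    ]
top red_bottle 0.37 [254.4 207.6] [0.5596 0.0652 0.    ]
top jack 0.65 [262.8 212.4] [0.5462 0.0419 0.    ]
```

View pics/top.png

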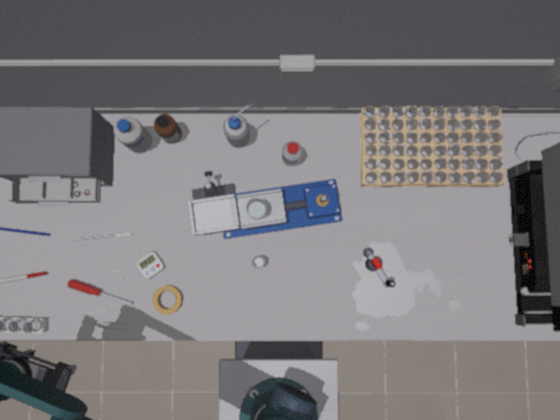

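View pics/scene.png

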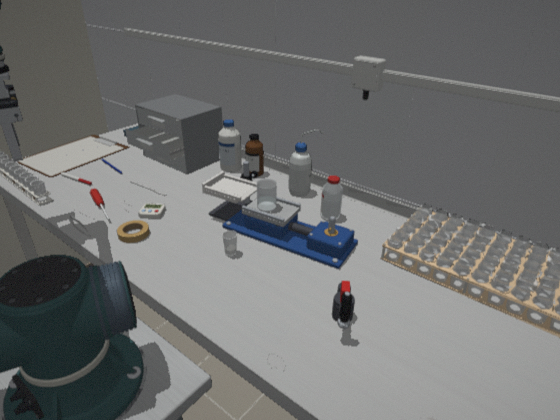

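Run:
```python
from h import *
np.set_printoptions(precision=4,suppress=True)
for n in ['top','scene']:
    f=np.load(n+'.npz');c=cam(n);d=f['d'];P=cloud(c,d);hsv=cv2.cvtColor(f['p'],cv2.COLOR_RGB2HSV);H=hsv[d>0]
    # crank red bar
    rd=((H[:,0]<8)|(H[:,0]>172))&(H[:,1]>130)
    near=np.linalg.norm(P[:,:2]-[.405,-.26],axis=1)<.06
    q=P[rd&near&(P[:,2]>.07)];print(n,'bar',len(q),q.mean(0))
    q=P[near&(P[:,2]>.1)];print('grip top',len(q),q.mean(0) if len(q) else '')
    # deck surface, plate surface heights
    for nm,xy,r in [('deck',(.534,.178),.02),('stopregion',(.524,.225),.02),('deckfar',(.534,.20),.015)]:
        q=P[np.linalg.norm(P[:,:2]-xy,axis=1)<r];print(nm,np.percentile(q[:,2],[5,25,50,75,95]))
    q=P[np.linalg.norm(P[:,:2]-(.575,-.113),axis=1)<.03];q=q[q[:,2]>.06];print('shaft',len(q),q.mean(0),q[:,2].max(), q[q[:,2]>.085].mean(0))
    bl=(abs(H[:,0].astype(int)-110)<15)&(H[:,1]>120)&(P[:,2]>.043)&(P[:,2]<.056)&(P[:,0]>.4)&(P[:,0]<.7)
    q=P[bl&(P[:,1]<-.04)];r=cv2.minAreaRect((q[:,:2]*1000).astype(np.float32));print('gearbox top',len(q),r)
    wh=(H[:,1]<50)&(H[:,2]>150)&(P[:,2]>.082)&(P[:,2]<.104)&(P[:,1]>.12)&(P[:,1]<.26)&(abs(P[:,0]-.53)<.06)
    q=P[wh];r=cv2.minAreaRect((q[:,:2]*1000).astype(np.float32));print('deck',len(q),r,np.median(q[:,2]))
```

```text
top bar 67 [ 0.4054 -0.2558  0.0787]
grip top 28 [ 0.356  -0.285   0.1093]
deck [0.0847 0.0879 0.0897 0.0915 0.094 ]
stopregion [0.0836 0.0891 0.0927 0.1045 0.1084]
deckfar [0.0842 0.0881 0.0904 0.0917 0.094 ]
shaft 46 [ 0.5721 -0.1176  0.0828] 0.09628884101948605 [ 0.5724 -0.1183  0.0915]
gearbox top 760 ((532.6397094726562, -358.1938781738281), (580.5366821289062, 225.374755859375), 88.1182861328125)
deck 1301 ((530.3951416015625, 171.52987670898438), (89.93073272705078, 113.0361328125), 7.849025726318359) 0.09070644561349055
scene bar 102 [ 0.4008 -0.2584  0.079 ]
grip top 22 [ 0.3536 -0.2858  0.1105]
deck [-0.8649 -0.859   0.0094  0.0885  0.0903]
stopregion [-0.8651 -0.8591  0.0092  0.0923  0.105 ]
deckfar [-0.8652 -0.8597  0.0094  0.0884  0.0899]
shaft 92 [ 0.569  -0.121   0.0774] 0.09227695551739902 [ 0.5709 -0.1197  0.0888]
gearbox top 613 ((570.904296875, -119.36749267578125), (81.7295150756836, 89.91476440429688), 8.44930362701416)
deck 548 ((536.9230346679688, 173.62222290039062), (102.37646484375, 114.24598693847656), 8.704707145690918) 0.08937155949643058
```

The top picture shows the crank at (370,265) with its grip at (390,283), the shaft at (322,200), the beaker at (258,210) and the deck at (213,213). The scene view agrees with this. The jack's yaw is about 8°, the crank's x axis points to about -149°, and the deck is about 0.0905 m high. I'll move above the crank next.

Call:
move_arm(steps=[0,0,-1.1,0.11,-0.39,0,0.6,0,0,-1.1,0.11,-0.39,0,0.6,0,0,-1.1,0.11,-0.39,0,0.6,0,0,-1.1,0.11,-0.39,0,0.6,0,0,-1.1,0.11,-0.39,0,0.6,0,0,-1.1,0.11,-0.39,0,0.6,0,0,-1.1,0.11,-0.39,0,0.6,0,0,-1.1,0.11,-0.39,0,0.6,0,0,-2.27,0.224,-0.777,0,0.6,0,0,-2.27,0.224,-0.777,0,0.6,0,0,-2.27,0.224,-0.777,0,0.6,0,0,-2.27,0.224,-0.777,0,0.6])

```text
time: 2.6
tool_pos: [0.3443, -0.059, 0.22]
ee_rot: [3.139, -0.001, 1.103]
wrist_force: [0.4, 0.9, 0.2]
width: 0.0563
finger_force: 0.0
```

Call:
move_arm(steps=[0,0,-0.56,0.058,-0.195,0,0.6,0,0,-0.56,0.058,-0.195,0,0.6,0,0,-0.56,0.058,-0.195,0,0.6,0,0,-0.56,0.058,-0.195,0,0.6,0,0,-0.56,0.058,-0.195,0,0.6,0,0,-0.56,0.058,-0.195,0,0.6,0,0,-0.56,0.058,-0.195,0,0.6])

```text
time: 3.3
tool_pos: [0.4021, -0.2508, 0.2196]
ee_rot: [-3.141, -0.0, 0.551]
wrist_force: [-0.4, -0.1, -0.1]
width: 0.0561
finger_force: 0.0
```

```bash
cat > crk.py <<'E'
from h import *
np.set_printoptions(precision=4,suppress=True)
o=get_obs();print(o['time'],o['tool_pos'],o['ee_rot'],o['width'])
c=cam('wrist');p,d=snapshot('wrist');save('w1.png',p);np.savez('w1',p=p,d=d)
print('cam',-c[1].T@c[2])
for k,z in dict(crank=0,red_bar=.063,grip_mid=.097).items():
    for q in spot_point('wrist',k)[:2]: print(k,round(q['score'],2),np.round(q['uv'],1),ray(c,q['uv'],z))
P=cloud(c,d);H=cv2.cvtColor(p,cv2.COLOR_RGB2HSV)[d>0]
rd=((H[:,0]<8)|(H[:,0]>172))&(H[:,1]>130)&(abs(P[:,2]-.079)<.006)&(np.linalg.norm(P[:,:2]-[.403,-.257],axis=1)<.06)
q=P[rd];print('bar',len(q),q.mean(0),cv2.minAreaRect((q[:,:2]*1000).astype(np.float32)))
q=P[(P[:,2]>.105)&(P[:,2]<.12)&(np.linalg.norm(P[:,:2]-[.355,-.2855],axis=1)<.03)];print('grip',len(q),q.mean(0))
E
python3 crk.py
```

```text
3.3 [ 0.4021 -0.2508  0.2196] [-3.1411 -0.0003  0.5512] 0.05605328133685459
cam [ 0.4617 -0.215   0.3847]
crank 0.88 [293.3 192.4] [ 0.4052 -0.2602  0.    ]
red_bar 0.98 [292.9 201. ] [ 0.4075 -0.2567  0.063 ]
grip_mid 0.72 [292.8 278.1] [ 0.3555 -0.2879  0.097 ]
bar 570 [ 0.4073 -0.2567  0.0787] ((407.15399169921875, -257.14739990234375), (28.9840087890625, 14.914519309997559), 31.48807716369629)
grip 369 [ 0.3565 -0.286   0.1105]
```

Call:
move_arm(steps=[0,0,0,0.005,-0.006,-0.05,0.6,0,0,0,0.005,-0.006,-0.09,0.6,0,0,0,0.005,-0.006,-0.115,0.6,0,0,0,0.005,-0.006,-0.115,0.6,0,0,0,0.005,-0.006,-0.115,0.6])

```text
time: 4.0
tool_pos: [0.4075, -0.2574, 0.1053]
ee_rot: [3.141, -0.0, 0.551]
wrist_force: [0.2, 0.3, 0.5]
width: 0.0562
finger_force: 0.0
```

Call:
move_arm(steps=[0,0,0,0,0,-0.03,0.6,0,0,0,0,0,-0.039,0.6,0,0,0,0,0,-0.039,0.6,0,0,0,0,0,-0.039,0,0,0,0,0,0,-0.039,0,0,0,0,0,0,-0.039,0,0,0,0,0,0,-0.039,0,0,0,0,0,0,-0.039,0])

```text
time: 4.8
tool_pos: [0.4074, -0.258, 0.0659]
ee_rot: [3.141, -0.0, 0.55]
wrist_force: [1.0, 0.0, 0.1]
width: 0.0203
finger_force: 0.0
```

Call:
move_arm(steps=[0,0,0,0,0,0,0,0,0,0,0,0,0,0,0,0,0,0,0,0,0,0,0,0,0,0,0.03,0,0,0,0,0,0,0.08,0,0,0,0,0,0,0.12,0,0,0,0,0,0,0.12,0])

```text
time: 5.5
tool_pos: [0.41, -0.2601, 0.192]
ee_rot: [3.129, -0.004, 0.55]
wrist_force: [0.8, -1.3, -2.2]
width: 0.0156
finger_force: 30.0
```

Call:
move_arm(steps=[0,0,0,0.035,0.042,0.0,0,0,0,0,0.07,0.083,0.0,0,0,0,0,0.07,0.083,0.0,0,0,0,0,0.07,0.083,0.0,0,0,0,0,0.07,0.083,0.0,0])

```text
time: 6.0
tool_pos: [0.4762, -0.1751, 0.1838]
ee_rot: [-3.14, 0.003, 0.55]
wrist_force: [0.1, 0.0, -3.4]
width: 0.016
finger_force: 30.0
```

```bash
cat > shaft.py <<'E'
from h import *
import sys
np.set_printoptions(precision=4,suppress=True)
nm=sys.argv[1]
o=get_obs();print(o['time'],o['tool_pos'],o['ee_rot'],o['width'],o['wrist_force'])
c=cam('wrist');p,d=snapshot('wrist');save(nm+'.png',p);np.savez(nm,p=p,d=d)
print('cam',-c[1].T@c[2])
zt=o['tool_pos'][2]
for k,z in dict(shaft_foot=.05,lugs=.065,crank=zt-.066,red_bar=zt-.003,grip_mid=zt+.031).items():
    for q in spot_point('wrist',k)[:2]: print(k,round(q['score'],2),np.round(q['uv'],1),ray(c,q['uv'],z))
P=cloud(c,d);H=cv2.cvtColor(p,cv2.COLOR_RGB2HSV)[d>0]
n=np.linalg.norm(P[:,:2]-[.571,-.119],axis=1)
q=P[(n<.02)&(P[:,2]>.088)&(P[:,2]<.098)];print('tip',len(q),q.mean(0) if len(q) else '')
q=P[(abs(P[:,2]-.05)<.004)&(n<.075)&(H[:,1]>100)];print('gearbox',len(q),cv2.minAreaRect((q[:,:2]*1000).astype(np.float32)) if len(q) else '')
br=(abs(H[:,0].astype(int)-20)<10)&(H[:,1]>90)&(n<.03)&(P[:,2]>.06)&(P[:,2]<.075);q=P[br]
print('brass',len(q),q.mean(0) if len(q) else '',cv2.minAreaRect((q[:,:2]*1000).astype(np.float32)) if len(q) else '')
E
python3 shaft.py w2
```

```text
6.0 [ 0.4762 -0.1751  0.1838] [-3.1397  0.0026  0.5498] 0.016046530574325656 [ 0.0772  0.0078 -3.3622]
cam [ 0.5365 -0.1394  0.3487]
shaft_foot 0.94 [288.4  62.7] [ 0.5763 -0.1176  0.05  ]
lugs 0.68 [292.2  61.5] [ 0.5764 -0.1206  0.065 ]
crank 0.97 [287.3 232.6] [ 0.4763 -0.1774  0.1178]
red_bar 0.94 [284. 269.] [ 0.4756 -0.1756  0.1808]
tip 382 [ 0.5751 -0.1185  0.0908]
gearbox 11235 ((575.4161376953125, -118.21765899658203), (82.69481658935547, 88.72542572021484), 8.875317573547363)
brass 111 [ 0.5708 -0.1188  0.0667] ((575.0902709960938, -116.16138458251953), (27.8773193359375, 9.850250244140625), 9.066350936889648)
```

View pics/w2.png

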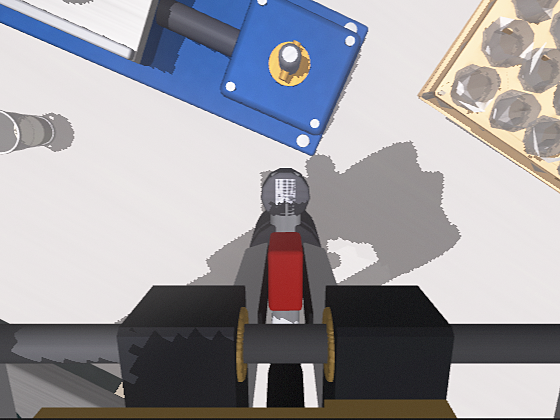

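The wrist picture shows the shaft at (290,55) on the blue gearbox, with the brass pin at (290,72). The crank hangs straight in the gripper, its bar at (285,270). The shaft is at about (0.5753, -0.1184) and the jack's yaw is about 8.8°.

Call:
move_arm(steps=[0,0,0.14,0.01,0.006,0,0,0,0,0.28,0.02,0.012,0,0,0,0,0.42,0.03,0.018,0,0,0,0,0.56,0.04,0.024,0,0,0,0,0.7,0.05,0.029,0,0,0,0,0.84,0.06,0.034,0,0,0,0,0.98,0.07,0.04,0,0,0,0,1.12,0.08,0.046,0,0,0,0,1.26,0.09,0.052,0,0,0,0,1.4,0.099,0.057,0,0,0,0,1.54,0.099,0.057,0,0,0,0,1.68,0.099,0.057,0,0])

```text
time: 7.5
tool_pos: [0.5763, -0.1182, 0.1854]
ee_rot: [-3.142, -0.0, 2.235]
wrist_force: [-1.1, -0.2, -3.3]
width: 0.0156
finger_force: 30.0
```

Call:
move_arm(steps=[0,0,0.14,0,0,0,0,0,0,0.28,0,0,0,0,0,0,0.42,0,0,0,0,0,0,0.56,0,0,0,0,0,0,0.7,0,0,0,0,0,0,0.84,0,0,0,0,0,0,0.98,0,0,0,0,0,0,1.065,0,0,0,0,0,0,1.065,0,0,0,0,0,0,1.065,0,0,0,0])

```text
time: 8.5
tool_pos: [0.5761, -0.1182, 0.1855]
ee_rot: [3.142, 0.0, -2.991]
wrist_force: [-0.7, 0.5, -1.9]
width: 0.0158
finger_force: 30.0
```

```bash
python3 shaft.py w3
```

```text
8.5 [ 0.5761 -0.1182  0.1855] [ 3.1416  0.0001 -2.9908] 0.01583855552807257 [-0.6615  0.4675 -1.8925]
cam [ 0.5078 -0.1292  0.3506]
crank 0.79 [285.7 231.6] [ 0.5767 -0.1184  0.1195]
red_bar 0.87 [283.9 269.6] [ 0.5777 -0.1193  0.1825]
tip 0 
gearbox 4787 ((574.775390625, -118.68431091308594), (82.24525451660156, 87.96604919433594), 8.555678367614746)
brass 0
```

Call:
move_arm(steps=[0,0,0,-0.001,0,-0.012,0,0,0,0,-0.001,0,-0.022,0,0,0,0,-0.001,0,-0.028,0,0,0,0,-0.001,0,-0.034,0,0,0,0,-0.001,0,-0.04,0,0,0,0,-0.001,0,-0.045,0,0,0,0,-0.001,0,-0.045,0])

```text
time: 9.5
tool_pos: [0.5748, -0.1177, 0.1394]
ee_rot: [3.141, -0.002, -2.988]
wrist_force: [-0.8, -0.1, -2.3]
width: 0.0156
finger_force: 30.0
```

Call:
move_arm(steps=[0,0,0,0,0,-0.005,0,0,0,0,0,0,-0.01,0,0,0,0,0,0,-0.014,0,0,0,0,0,0,-0.017,0,0,0,0,0,0,-0.02,0,0,0,0,0,0,-0.02,0])

```text
time: 10.1
tool_pos: [0.575, -0.1177, 0.1199]
ee_rot: [3.141, -0.001, -2.988]
wrist_force: [1.0, -0.2, -4.1]
width: 0.0158
finger_force: 30.0
```

Call:
move_arm(steps=[0,0,0,0,0,-0.0015,0,0,0,0,0,0,-0.0015,0,0,0,0,0,0,-0.0015,0])

```text
time: 10.4
tool_pos: [0.5753, -0.1178, 0.1195]
ee_rot: [3.142, 0.0, -2.988]
wrist_force: [-0.9, 1.6, 0.2]
width: 0.0157
finger_force: 30.0
```

Call:
move_arm(steps=[0,0,-0.12,0,0,-0.001,0,0,0,-0.24,0,0,-0.001,0,0,0,-0.36,0,0,-0.001,0,0,0,-0.48,0,0,-0.001,0,0,0,-0.6,0,0,-0.001,0,0,0,-0.72,0,0,-0.001,0,0,0,-0.84,0,0,-0.001,0,0,0,-0.96,0,0,-0.001,0,0,0,-1.08,0,0,-0.001,0,0,0,-1.16,0,0,-0.001,0,0,0,-1.25,0,0,-0.001,0,0,0,-1.25,0,0,-0.001,0])

```text
time: 11.6
tool_pos: [0.5757, -0.1176, 0.1195]
ee_rot: [3.14, 0.001, 2.045]
wrist_force: [-1.1, 1.3, 4.2]
width: 0.016
finger_force: 30.0
```

```bash
python3 -c "
from h import *
o=get_obs();print(o['tool_pos'],o['ee_rot'],o['wrist_force'],o['wrist_torque'],o['width'])"
```

```text
[ 0.57567854 -0.117554    0.11948707] [3.13986628e+00 6.55931316e-04 2.04533858e+00] [-1.07057277  1.27134477  4.1654326 ] [0.40653368 0.46593324 0.09619587] 0.01602575737337392
```

Call:
move_arm(steps=[0,0,0,0,0,0,0.6,0,0,0,0,0,0,0.6,0,0,0,0,0,0,0.6,0,0,0,0,0,0.04,0.6,0,0,0,0,0,0.085,0.6,0,0,0,0.027,-0.053,0.085,0.6,0,0,0,0.027,-0.053,0.085,0.6,0,0,0,0.027,-0.053,0.085,0.6,0,0,0,0.027,-0.053,0.085,0.6])

```text
time: 12.5
tool_pos: [0.6015, -0.1703, 0.2014]
ee_rot: [-3.14, -0.003, 2.045]
wrist_force: [0.3, 0.6, 0.1]
width: 0.0564
finger_force: 0.0
```

Run:
```python
from h import *
np.set_printoptions(precision=4,suppress=True)
o=get_obs();print(o['time'],o['tool_pos'],o['ee_rot'])
c=cam('wrist');p,d=snapshot('wrist');save('w4.png',p)
for k,z in dict(crank=.054,red_bar=.117,grip_mid=.151).items():
    for q in spot_point('wrist',k)[:1]: print(k,round(q['score'],2),np.round(q['uv'],1),ray(c,q['uv'],z))
P=cloud(c,d)
q=P[(P[:,2]>.158)&(P[:,2]<.172)&(np.linalg.norm(P[:,:2]-[.603,-.171],axis=1)<.025)];print('grip',len(q),q.mean(0) if len(q) else '')
```

```text
12.5 [ 0.6015 -0.1703  0.2014] [-3.1399 -0.0027  2.0447]
red_bar 0.62 [287.6 143.7] [ 0.5774 -0.1196  0.117 ]
grip_mid 0.82 [289.4 243.6] [ 0.6057 -0.1727  0.151 ]
grip 707 [ 0.6063 -0.1687  0.1643]
```

View pics/w4.png

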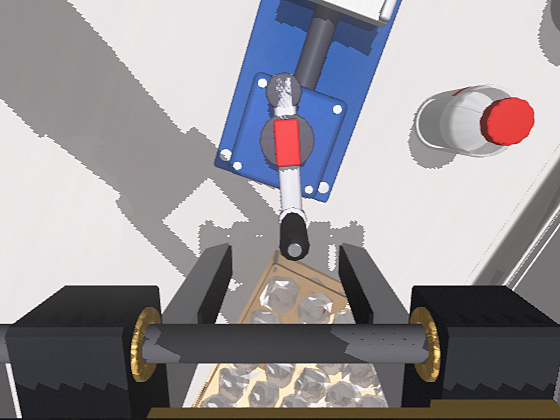

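The crank is seated on the shaft. Its grip top is at (293,250), between the open fingers, and the bottle is well clear at (500,120). I'll go down and take the grip.

Call:
move_arm(steps=[0,0,0,0.003,-0.001,-0.03,0.6,0,0,0,0.003,-0.001,-0.055,0.6,0,0,0,0.003,-0.001,-0.055,0.6,0,0,0,0.003,-0.001,-0.055,0,0,0,0,0.003,-0.001,-0.055,0,0,0,0,0.003,-0.001,-0.055,0,0,0,0,0.003,-0.001,-0.055,0,0,0,0,0.003,-0.001,-0.055,0,0,0,0,0.003,-0.001,-0.055,0,0,0,0,0.003,-0.001,-0.055,0])

```text
time: 13.7
tool_pos: [0.6057, -0.1721, 0.1487]
ee_rot: [3.14, 0.001, 2.045]
wrist_force: [1.7, -0.6, 1.9]
width: 0.0178
finger_force: 30.0
```

```bash
cat > arc.py <<'E'
import numpy as np,sys
t0,n,st=map(float,sys.argv[1:4]);r=.060
for k in range(1,int(n)+1):
    a,b=np.radians(t0-st*k),np.radians(t0);print(f"0, 0, 0, {r*(np.cos(a)-np.cos(b)):.4f}, {r*(np.sin(a)-np.sin(b)):.4f}, 0, 0,",end=' ')
print()
E
python3 arc.py -61 12 15; python3 arc.py 119 12 15
```

```text
0, 0, 0, -0.0146, -0.0057, 0, 0, 0, 0, 0, -0.0301, -0.0075, 0, 0, 0, 0, 0, -0.0456, -0.0052, 0, 0, 0, 0, 0, -0.0600, 0.0010, 0, 0, 0, 0, 0, -0.0722, 0.0108, 0, 0, 0, 0, 0, -0.0816, 0.0234, 0, 0, 0, 0, 0, -0.0873, 0.0380, 0, 0, 0, 0, 0, -0.0891, 0.0535, 0, 0, 0, 0, 0, -0.0868, 0.0690, 0, 0, 0, 0, 0, -0.0805, 0.0834, 0, 0, 0, 0, 0, -0.0708, 0.0956, 0, 0, 0, 0, 0, -0.0582, 0.1050, 0, 0, 
0, 0, 0, 0.0146, 0.0057, 0, 0, 0, 0, 0, 0.0301, 0.0075, 0, 0, 0, 0, 0, 0.0456, 0.0052, 0, 0, 0, 0, 0, 0.0600, -0.0010, 0, 0, 0, 0, 0, 0.0722, -0.0108, 0, 0, 0, 0, 0, 0.0816, -0.0234, 0, 0, 0, 0, 0, 0.0873, -0.0380, 0, 0, 0, 0, 0, 0.0891, -0.0535, 0, 0, 0, 0, 0, 0.0868, -0.0690, 0, 0, 0, 0, 0, 0.0805, -0.0834, 0, 0, 0, 0, 0, 0.0708, -0.0956, 0, 0, 0, 0, 0, 0.0582, -0.1050, 0, 0,
```

Call:
move_arm(steps=[0,0,0,-0.0146,-0.0057,0,0,0,0,0,-0.0301,-0.0075,0,0,0,0,0,-0.0456,-0.0052,0,0,0,0,0,-0.06,0.001,0,0,0,0,0,-0.0722,0.0108,0,0,0,0,0,-0.0816,0.0234,0,0])

```text
time: 14.3
tool_pos: [0.5236, -0.1496, 0.1489]
ee_rot: [3.141, 0.004, 2.043]
wrist_force: [2.0, -1.7, 1.5]
width: 0.0184
finger_force: 30.0
```

```bash
python3 arc.py -151 12 15; python3 arc.py 29 12 15
```

```text
0, 0, 0, -0.0057, 0.0146, 0, 0, 0, 0, 0, -0.0075, 0.0301, 0, 0, 0, 0, 0, -0.0052, 0.0456, 0, 0, 0, 0, 0, 0.0010, 0.0600, 0, 0, 0, 0, 0, 0.0108, 0.0722, 0, 0, 0, 0, 0, 0.0234, 0.0816, 0, 0, 0, 0, 0, 0.0380, 0.0873, 0, 0, 0, 0, 0, 0.0535, 0.0891, 0, 0, 0, 0, 0, 0.0690, 0.0868, 0, 0, 0, 0, 0, 0.0834, 0.0805, 0, 0, 0, 0, 0, 0.0956, 0.0708, 0, 0, 0, 0, 0, 0.1050, 0.0582, 0, 0, 
0, 0, 0, 0.0057, -0.0146, 0, 0, 0, 0, 0, 0.0075, -0.0301, 0, 0, 0, 0, 0, 0.0052, -0.0456, 0, 0, 0, 0, 0, -0.0010, -0.0600, 0, 0, 0, 0, 0, -0.0108, -0.0722, 0, 0, 0, 0, 0, -0.0234, -0.0816, 0, 0, 0, 0, 0, -0.0380, -0.0873, 0, 0, 0, 0, 0, -0.0535, -0.0891, 0, 0, 0, 0, 0, -0.0690, -0.0868, 0, 0, 0, 0, 0, -0.0834, -0.0805, 0, 0, 0, 0, 0, -0.0956, -0.0708, 0, 0, 0, 0, 0, -0.1050, -0.0582, 0, 0,
```

Call:
move_arm(steps=[0,0,0,-0.0057,0.0146,0,0,0,0,0,-0.0075,0.0301,0,0,0,0,0,-0.0052,0.0456,0,0,0,0,0,0.001,0.06,0,0,0,0,0,0.0108,0.0722,0,0,0,0,0,0.0234,0.0816,0,0,0,0,0,0.038,0.0873,0,0,0,0,0,0.0535,0.0891,0,0,0,0,0,0.069,0.0868,0,0,0,0,0,0.0834,0.0805,0,0,0,0,0,0.0956,0.0708,0,0,0,0,0,0.105,0.0582,0,0])

```text
time: 15.5
tool_pos: [0.6295, -0.0886, 0.1481]
ee_rot: [-3.141, -0.002, 2.047]
wrist_force: [-3.4, 0.5, 5.2]
width: 0.0185
finger_force: 30.1
```

Call:
move_arm(steps=[0,0,0,0.0057,-0.0146,0,0,0,0,0,0.0075,-0.0301,0,0,0,0,0,0.0052,-0.0456,0,0,0,0,0,-0.001,-0.06,0,0,0,0,0,-0.0108,-0.0722,0,0,0,0,0,-0.0234,-0.0816,0,0,0,0,0,-0.038,-0.0873,0,0,0,0,0,-0.0535,-0.0891,0,0,0,0,0,-0.069,-0.0868,0,0,0,0,0,-0.0834,-0.0805,0,0,0,0,0,-0.0956,-0.0708,0,0,0,0,0,-0.105,-0.0582,0,0])

```text
time: 16.7
tool_pos: [0.5226, -0.1493, 0.1484]
ee_rot: [3.141, 0.002, 2.043]
wrist_force: [2.3, -1.6, 2.2]
width: 0.0183
finger_force: 30.1
```

```bash
cat > lvl.py <<'E'
from h import *
np.set_printoptions(precision=4,suppress=True)
S=np.array([.5755,-.118]);a=np.radians(8.7);ex=np.array([np.cos(a),np.sin(a)]);ey=np.array([-np.sin(a),np.cos(a)])
o=get_obs();g=o['tool_pos'][:2]-S;print(o['time'],o['tool_pos'],'grip ang',np.degrees(np.arctan2(g[1],g[0])),o['wrist_force'])
J=S+.165*ey;print('jack',J,'deck',J+.124*ey)
for n in ['scene','top']:
    p,d=snapshot(n);c=cam(n);P=cloud(c,d);x=(P[:,:2]-J)@ex;y=(P[:,:2]-J)@ey;z=P[:,2]
    for nm,m in dict(pl1=(abs(x)<.033)&(abs(y-.043)<.012),pl2=(abs(x)<.033)&(abs(y+.045)<.012),dk1=(abs(x)<.033)&(abs(y-.1)<.015),dk2=(abs(x)<.033)&(abs(y-.14)<.015)).items():
        q=z[m&(z>.05)&(z<.11)];print(n,nm,len(q),np.median(q) if len(q) else '')
    for q in spot_point(n,'beaker')[:1]:
        w=ray(c,q['uv'],.09);print('beaker',round(q['score'],2),w,'jack xy',(w[:2]-J)@ex,(w[:2]-J)@ey)
    save('lvl_%s.png'%n,p);np.savez('lvl_'+n,p=p,d=d)
E
python3 lvl.py
```

```text
16.7 [ 0.5226 -0.1493  0.1484] grip ang -149.42299244057457 [ 2.2853 -1.5532  2.1948]
jack [0.5505 0.0451] deck [0.5318 0.1677]
scene pl1 54 0.08501827719047102
scene pl2 139 0.08513915173605159
scene dk1 125 0.08906439658020997
scene dk2 118 0.08906024069680192
beaker 0.68 [0.5328 0.0504 0.09  ] jack xy -0.01673958744770491 0.007910506190339728
top pl1 197 0.08602140575253175
top pl2 227 0.08583131443214506
top dk1 286 0.08971468614418673
top dk2 291 0.0897759598507239
beaker 0.64 [0.5426 0.062  0.09  ] jack xy -0.00531665911378529 0.017940710688001616
```

```bash
python3 arc.py -150 6 15.5
```

```text
0, 0, 0, -0.0061, 0.0150, 0, 0, 0, 0, 0, -0.0080, 0.0310, 0, 0, 0, 0, 0, -0.0056, 0.0470, 0, 0, 0, 0, 0, 0.0011, 0.0618, 0, 0, 0, 0, 0, 0.0114, 0.0742, 0, 0, 0, 0, 0, 0.0247, 0.0835, 0, 0,
```

Call:
move_arm(steps=[0,0,0,-0.0061,0.015,0,0,0,0,0,-0.008,0.031,0,0,0,0,0,-0.0056,0.047,0,0,0,0,0,0.0011,0.0618,0,0,0,0,0,0.0114,0.0742,0,0,0,0,0,0.0247,0.0835,0,0,0,0,0,0.0247,0.0835,0,0,0,0,0,0.0247,0.0835,0,0])

```text
time: 17.7
tool_pos: [0.5482, -0.0644, 0.1481]
ee_rot: [-3.14, -0.002, 2.046]
wrist_force: [-2.3, 2.5, 6.1]
width: 0.0183
finger_force: 30.0
```

```bash
python3 lvl.py
```

```text
17.7 [ 0.5482 -0.0644  0.1481] grip ang 117.0309857657368 [-2.3001  2.4889  6.1393]
jack [0.5505 0.0451] deck [0.5318 0.1677]
scene pl1 51 0.08953525672619458
scene pl2 146 0.0892652444144194
scene dk1 125 0.08918913811138009
scene dk2 117 0.08914409067169164
beaker 0.87 [0.544 0.062 0.09 ] jack xy -0.003927403567358273 0.01767202586473569
top pl1 194 0.09018342587421929
top pl2 75 0.09014096041966169
top dk1 292 0.08944485867661117
top dk2 294 0.08966315483197994
beaker 0.77 [0.5418 0.0649 0.09  ] jack xy -0.005658135192720227 0.020884047840142164
```

View pics/lvl_scene.png

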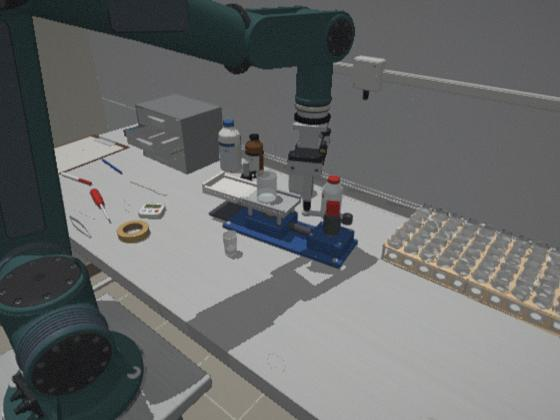

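The scene picture shows the plate flush with the deck at (250,195), and the beaker upright on it at (267,185). The gripper holds the crank grip at (312,190). I'll release it and go behind the beaker.

Call:
move_arm(steps=[0,0,0,0,0,0,0.6,0,0,0,0,0,0,0.6,0,0,0,0,0,0,0.6,0,0,0,0,0,0.035,0.6,0,0,0,0,0,0.08,0.6,0,0,-0.14,0,0.02,0.1,0.32,0,0,-0.27,0.003,0.06,0.1,0.32,0,0,-0.324,0.0035,0.081,0.1,0.32,0,0,-0.324,0.0035,0.081,0.1,0.32,0,0,-0.324,0.0035,0.081,0.1,0.32])

```text
time: 18.9
tool_pos: [0.5516, 0.0159, 0.2473]
ee_rot: [-3.14, 0.0, 1.722]
wrist_force: [-0.2, 0.5, 0.5]
width: 0.0302
finger_force: 0.0
```

```bash
cat > bk.py <<'E'
from h import *
import sys
np.set_printoptions(precision=4,suppress=True)
S=np.array([.5755,-.118]);a=np.radians(8.7);ex=np.array([np.cos(a),np.sin(a)]);ey=np.array([-np.sin(a),np.cos(a)]);J=S+.165*ey
f=lambda w:np.array([(w[:2]-J)@ex,(w[:2]-J)@ey])
o=get_obs();print(o['time'],o['tool_pos'],'tool jack',f(o['tool_pos']),o['ee_rot'],o['width'])
for n in ['wrist','top','scene']:
    c=cam(n);p,d=snapshot(n);save('%s_%s.png'%(sys.argv[1],n),p)
    for q in spot_point(n,'beaker')[:1]: print(n,round(q['score'],2),np.round(q['uv']),'beaker jack',f(ray(c,q['uv'],.09)))
E
python3 bk.py b1
```

```text
18.9 [0.5516 0.0159 0.2473] tool jack [-0.0034 -0.029 ] [-3.1401  0.0005  1.7224] 0.030216604933888804
wrist 0.67 [283. 156.] beaker jack [-0.0049  0.0125]
top 0.51 [255. 208.] beaker jack [-0.0017  0.0137]
scene 0.73 [266. 198.] beaker jack [-0.002   0.0136]
```

View pics/b1_wrist.png

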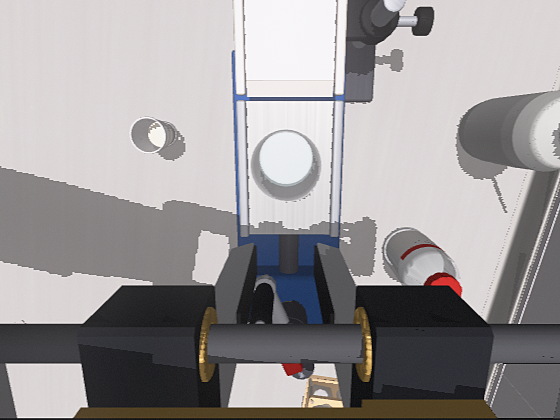

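The wrist picture shows the beaker centred between the fences at (286,160). The fingers are behind it and aligned with the fences, and the plate and deck edges meet at (290,97). I'll back off slightly, lower the fingers and push.

Call:
move_arm(steps=[0,0,0,0.001,-0.007,-0.045,0.32,0,0,0,0.001,-0.007,-0.09,0.32,0,0,0,0.001,-0.007,-0.12,0.32,0,0,0,0.001,-0.007,-0.129,0.32,0,0,0,0.001,-0.007,-0.129,0.32,0,0,0,0.001,-0.007,-0.129,0.32])

```text
time: 19.8
tool_pos: [0.5541, 0.0088, 0.1211]
ee_rot: [3.138, 0.001, 1.721]
wrist_force: [-0.2, 0.1, -0.2]
width: 0.03
finger_force: 0.0
```

Call:
move_arm(steps=[0,0,0,-0.0015,0.0099,-0.002,0.32,0,0,0,-0.0027,0.0178,-0.002,0.32,0,0,0,-0.0039,0.0257,-0.002,0.32,0,0,0,-0.0051,0.0336,-0.002,0.32,0,0,0,-0.0064,0.0415,-0.002,0.32,0,0,0,-0.0076,0.0494,-0.002,0.32,0,0,0,-0.0088,0.0573,-0.002,0.32,0,0,0,-0.01,0.0652,-0.002,0.32,0,0,0,-0.0112,0.0731,-0.002,0.32,0,0,0,-0.0124,0.0811,-0.002,0.32,0,0,0,-0.0136,0.089,-0.002,0.32,0,0,0,-0.0148,0.0969,-0.002,0.32])

```text
time: 21.0
tool_pos: [0.5379, 0.1067, 0.117]
ee_rot: [-3.142, -0.0, 1.721]
wrist_force: [0.7, 0.0, 0.5]
width: 0.0302
finger_force: 0.2
```

```bash
python3 bk.py b2
```

```text
21.0 [0.5379 0.1067 0.117 ] tool jack [-0.0032  0.0628] [-3.1416 -0.      1.7208] 0.030226644100667218
wrist 0.96 [284. 206.] beaker jack [-0.0036  0.0881]
scene 0.6 [240. 189.] beaker jack [0.003  0.0964]
```

View pics/b2_wrist.png

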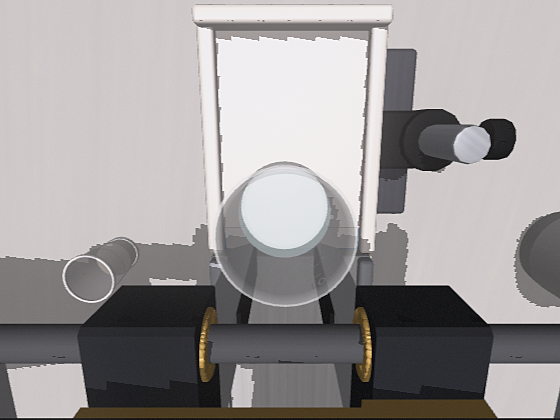

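The beaker is upright and in front of both fingers, with its base at (284,206), about 0.09 m along the jack and partly on the deck. I'll push 28 mm further, then back off and rise.

Call:
move_arm(steps=[0,0,0,-0.0012,0.0079,0,0.32,0,0,0,-0.0024,0.0158,0,0.32,0,0,0,-0.0033,0.0217,0,0.32,0,0,0,-0.0039,0.0257,0,0.32,0,0,0,-0.0043,0.028,0,0.32,0,0,0,-0.0043,0.028,0,0.32,0,0,0,-0.0028,0.018,0,0.32,0,0,0,0,0,0,0.32,0,0,0,0,0,0.04,0.32,0,0,0,0,0,0.085,0.32,0,0,0,0,0,0.12,0.32,0,0,0,0,0,0.12,0.32])

```text
time: 22.5
tool_pos: [0.5409, 0.1053, 0.2442]
ee_rot: [3.129, 0.001, 1.72]
wrist_force: [1.1, 0.3, 0.8]
width: 0.03
finger_force: 0.0
```

```bash
python3 bk.py b3; python3 lvl.py
```

```text
22.5 [0.5409 0.1053 0.2442] tool jack [-0.0004  0.0609] [3.1288 0.001  1.7198] 0.02995947852258661
wrist 0.95 [276. 138.] beaker jack [-0.0056  0.1182]
top 0.67 [212. 219.] beaker jack [-0.0115  0.1289]
22.8 [0.5371 0.1056 0.2346] grip ang 99.73413184708059 [ 0.132  -0.7903  0.2666]
jack [0.5505 0.0451] deck [0.5318 0.1677]
scene pl1 113 0.08941434753185566
scene pl2 146 0.0893885361467883
scene dk1 164 0.09333744979713382
scene dk2 31 0.0894786573699272
beaker 0.76 [0.5304 0.1655 0.09  ] jack xy -0.0016603275606834507 0.12208142536832295
top pl1 0 
top pl2 227 0.0902223913688321
top dk1 0 
top dk2 135 0.0905641828691634
beaker 0.62 [0.5317 0.166  0.09  ] jack xy -0.0003582759562043153 0.12231194064445783
```

View pics/b3_wrist.png

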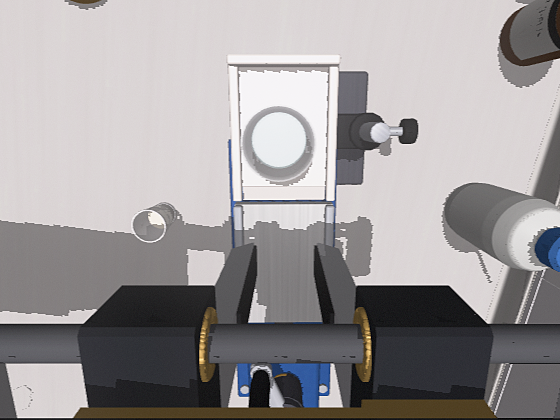

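The beaker stands wholly on the deck near its centre, base at (278,140). The plate is still level, the crank is still on the shaft, and the gripper is clear of everything. I'm handing the job in.

```bash
python3 -c "
from bench import *
print(close_job())"
```

```text
the job is handed in; nothing more can be done
None
```

The job is handed in, with no verdict returned: the crank is locked on the shaft, the plate measured level with the deck within about 1 mm, the beaker stands upright near the deck's centre, and the timer, cup and red-capped bottle were not touched as far as I could see.

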